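# Open the chilled reagent jar in the bench bucket

## Robot

A 7-joint arm with a two-finger parallel gripper is mounted at the origin on the work surface. World frame = base frame: x ahead of the robot, y to its left, z up, the work surface at z = 0. Lengths are in m, angles in rad, forces in N, time in s.
With the tool pointing down it reaches from about 0.4 to 0.85 m from the base axis. Payload 4.5 kg.
Tool frame: the origin (TCP) lies on the centre line of the jaws, within the pads' length; the fingertips stand 11 mm ahead of it and the grasp point (between the pads) lies 8 mm behind it; z points along the fingers, x is the direction in which the jaws open and shut, and the axes are right-handed (so a half turn about z gives the same grasp; the last joint's range is limited). The gripper opens to 88 mm and grips with 3 to 60 N. Pads are 18 mm wide; open, the fingers measure 123 mm over their backs; the gripper's body (75 mm by 187 mm) begins 45 mm behind the grasp point.
Start: joints at [1.367, 0.689, -0.195, 1.565, 0.157, 0.902, -0.215], TCP at [0.147, -0.607, 0.25] pointing down, gripper open.
Joint ranges: [-3.01, 3.01], [-0.46, 2.08], [-1.47, 1.51], [0.13, 2.56], [-1, 4.14], [0.04, 2.09], [-2.66, 2.66]. Speed limits (rad/s): [2.57, 2.57, 3.14, 3.14, 3.14, 3.14, 3.14].

## Interface

Orientations are given as a unit quaternion [x, y, z, w].
In Python, from plant import r, vision, order, nets gives the robot as it stands.
- The arm moves only by the tool send_rows, never from a script. Its argument "series" is a list of rows, each an object with "delta_pos": the shift along the tool's x, y, z in cm, a list of three; "turn": the turn about the tool's z in degrees; "jaw": the closure, from 0 (fully open) to 1 (shut). In form: [{"delta_pos": [x, y, z], "turn": turn, "jaw": jaw}, ...]. A call has 1 to 8 rows; each row is the pose to reach, as a shift and turn from the pose commanded when the call began, along the tool's axes at that moment; what a row does not reach only later rows make up. A row lasts 1/12 s, in which the tool goes at most 41.7 mm and 7.16 degrees, less where a joint would pass 70% of its speed; a pose out of reach is approached as far as the arm can. A call with a gripper value outside its range is refused whole. The fingers move at their own pace and stop on an object; "force" is the grip in N (left out, the last holds). Time passes only in rows, so rows that repeat a pose let the fingers close. It gives the time, the measured TCP pose, the force and the opening at its end, in the units of the state.
- r.get_state(): the state, without advancing time (a new reading comes with each control period).
- vision.snapshot(name): name is "scene" or "top" or "wrist"; returns the picture (400x640x3 uint8, blue, green, red); there is no depth.
- vision.camera_params(name): a dict with "intrinsics" (3x3 intrinsics, pixels), "extrinsics" (4x4, takes a point from world to camera coordinates). Camera axes: x right, y down, z forward; pixel columns grow to the right and rows downward; lengths in m; the calibration is good to about 2 mm. A picture is of the moment at which its call begins: read the wrist's pose just before it. camera_params takes no time and is no camera call; for the wrist camera it gives the pose at the moment of the call.
- order.finish_job(): hands the job in, once; it reports no verdict.
Trained networks look in the newest picture that a camera, given by its name, has taken for a name from the list of things; names that differ only in an ending like _2 or _b are one class to them, and where a whole thing is asked for, a point or a joint stands for the part that bears it (a point fixed in the world has none). Each returns a list of dicts, best first, with "score" (0 to 1); they miss things now and then, are a little off and sometimes report something else, mostly with a low value. They report only what shows in the picture. A call takes as long as a camera call. They do not tell look-alikes from the thing itself.
- nets.boxes_of(camera, label): "location" ([row, column] as shares, 0 to 1, of the picture: columns of its width, rows of its height, amid what is visible of it).
- nets.trace(camera, label): "region" (400x640 bool, what is visible of it) and "location" ([row, column] as shares, 0 to 1, of the picture: columns of its width, rows of its height, amid what is visible of it).
The state is a dict: "clock": time; "q": joint angles; "qd": joint speeds; "joint_torque": joint torques, N m; "tool_pos": TCP position; "eef_rot": TCP orientation; "contact_force": force on the tool from outside, world axes, zero at the start; "moment": the same for the moment, N m; "opening": opening from 0.0 (shut) to 1.0 (fully open).
Only numpy, scipy, OpenCV 4.12 (cv2) and the standard library are available. Lean on these libraries where they do the work, as an engineer would, in place of code of your own. Each camera call takes 0.05 s, during which the arm holds its last target.

## Task

Take the loose lid off the bench bucket by its edge tab: first tip the tab side clearly up while the far edge still rests on the rim, then lift it off and lay it flat on the middle of the grey mat. Then grip the tight screw cap of the square jar inside, which its nest braces, turn it anticlockwise until its threads let go, and raise it straight up until it is just clear of the mouth, without pulling the jar out of its nest. Finish while still holding the cap level there, a finger's breadth above the jar, and leave the other things on the bench alone.

Things in the scene. Friction and masses are not known exactly. Their poses are not given: they have to be found in the camera images.
- bucket: White round insulated bucket fixed to the bench: outer diameter 178 (183 at its collars), inner 152, rim 120 above the bench. Origin: centre of its underside; z up. Its floor is 12 thick and carries a grey square nest (inside 75 x 75, walls 6 thick, 22 tall, along the bucket's x and y) that holds the jar.
- lid: White loose round lid, 0.16 kg, on the bucket's rim: disc of diameter 176 (z = 6 to 14) with a grey plug of diameter 140 below it (z = 0 to 6) inside the rim. Origin: centre of the plug's underside; z up, x towards the tab. Upright edge tab 10 thick (along x), 40 wide (along y), 30 tall (z = 14 to 44), centred at x = 76, y = 0. On the mat it rests on its plug, at any yaw.
- lid_tab (a point): Point on the lid's tab at which to grip it: lid x = 76, z = 34, which is 10 below the tab's top. The fingers close along the lid's x axis.
- lid_far (a point): Point of the lid's disc edge opposite the tab, on the disc's underside: lid x = -88, z = 6. It is the point about which the lid tips on the rim.
- mat: Grey plastic mat, 200 x 200 x 4, fixed on the bench beside the bucket. Origin: centre of its underside (top at z = 4).
- jar: Amber glass jar, about 0.55 kg, loose in the nest with 1.5 play each side: square body 72 x 72 x 56, then a round open neck of diameter 45. Origin: centre of its underside; z up. The neck has three rising thread ribs and a rubber seal on the rim that pushes the cap up (about 16 N when tight), so that starting to turn takes very roughly 0.3 to 0.6 N m.
- mouth (a point): Centre of the jar's mouth, 92 above the jar's underside, at the height of the top of the compressed seal; freed of the cap the seal rises 4 more.
- cap: White ribbed screw cap on the jar, diameter 64, 24 tall, 45 g, a grey dash on top along its x axis, three lugs inside. Origin: centre of its lower edge, 73 above the jar's underside when tight; z up. At the start its x axis stands 0 to 18 degrees anticlockwise (from above) of the jar's x axis. Below its lower edge the narrow neck goes on for 16 down to the jar's shoulder.
- cap_top (a point): Centre of the cap's top face, 24 above the cap's origin. Turned anticlockwise the cap rises about 2, and comes free when its x axis is 67 degrees past the jar's x axis; the seal then still bears it, loose. From there to 98 degrees it lifts straight off; near 103 a stop blocks it. The jar may give 3 degrees in the nest.
- tube_rack: Bystander: white rack, 90 x 200 x 54, with ten blue-capped tubes, 74 tall in all. Origin: centre of its underside.
- tip_box: Bystander: clear box with an orange cover, 89 x 129 x 57. Origin: centre of its underside.
- small_jar: Bystander: small round amber jar, diameter 48, 70 tall. Origin: centre of its underside.
Mind the look-alikes: they are no part of the job. Leave any black, orange or red look-alike of the bucket alone.

How it is judged:
On the way, in this order (a step that is already met when the one before it is completed fails the run):
1. the lid is tipped up at its tab (over 6 degrees) while its far edge is still on the rim (angle between lid's own z axis and vertical above 0.1 rad and z of lid_tab in the frame of bucket above 0.155 m and z of lid_far in the frame of bucket below 0.14 m and horizontal distance between lid and bucket below 0.03 m), for 0.1 s.
2. the lid lies flat on the mat, let go (horizontal distance between lid and mat below 0.05 m and height (world z) of lid below 0.012 m and angle between lid's own z axis and vertical below 0.06 rad and linear speed of lid below 0.02 m/s and contact force between the fingers and lid below 0.05 N), for 0.2 s.
3. the cap is off its threads, straight above the jar (z of cap in the frame of jar above 0.088 m and horizontal distance between cap and jar below 0.02 m and contact force between the fingers and cap above 0.5 N), for 0.2 s.
At the end, for the whole second after the job is handed in: Cap gripped, still, level within 8 degrees, lower edge 5 to 45 mm above the mouth and within 20 mm of the jar's axis, touching neither jar nor bucket; jar upright, down in its nest; lid flat on the mat, let go, centres within 50 mm (all of step 2 and z of cap in the frame of mouth between 0.005 and 0.045 m and horizontal distance between cap and jar below 0.02 m and angle between cap's own z axis and vertical below 0.15 rad and linear speed of cap below 0.02 m/s and contact force between the fingers and cap above 0.5 N and contact force between cap and jar below 0.05 N and contact force between cap and bucket below 0.05 N and angle between jar's own z axis and vertical below 0.06 rad and z of jar in the frame of bucket below 0.016 m and horizontal distance between jar and bucket below 0.006 m); the arm keeps its last pose, push and grip.
It fails at once if the jar is pulled up in its nest by more than 10 mm or tipped (z of jar in the frame of bucket above 0.022 m or angle between jar's own z axis and vertical above 0.2 rad).
It fails at once if the cap is carried away from just above the jar (over 70 mm above the mouth or 40 mm aside) (z of cap in the frame of mouth above 0.07 m or horizontal distance between cap and jar above 0.04 m).
It fails at once if a bystander is shifted by more than 20 mm (distance of any of tube_rack, tip_box, small_jar from where it was at the start of the episode above 0.02 m).
It also fails if it takes over 51 s, if anything falls off the work surface, if the arm or the gripper's body presses on something with over 40 N, if the wrist force passes 120 N, or if a joint passes its speed limit or range.

## Working session

There is one attempt and no reset: what is moved stays moved. The work goes in short steps, Python scripts to look and compute and a tool call to move; the robot and the scene stay as the last step left them, time stands still between calls to the robot, and variables do not carry over. Pictures are saved under pics/ and viewed, and the job is handed in when it is done.

Besides the shell and the picture viewer there is one more tool, called as name(argument=value, ...) on one line, values as JSON. send_rows: Moves the arm, as the interface text tells. Its arguments: {"type":"object","properties":{"series":{"type":"array"},"force":{"type":"number"}},"required":["series"]}

```bash
ls; mkdir -p pics; python3 - <<'E'
from plant import r, vision, order, nets
import cv2
s=r.get_state(); print(s)
for n in ("scene","top","wrist"):
    im=vision.snapshot(n); cv2.imwrite(f"pics/{n}0.png",im)
    p=vision.camera_params(n); print(n,p)
E
```

```text
pics
{'clock': 0.0, 'q': array([ 1.36679692,  0.6899983 , -0.19450431,  1.56636249,  0.15733933,
        0.9024972 , -0.21509793]), 'qd': array([-2.84090476e-05, -2.48861723e-04, -1.66708712e-03, -8.17885799e-06,
        1.21292086e-03, -1.03751489e-03,  5.52448999e-04]), 'joint_torque': array([-1.33024446e-04, -5.27566874e+01, -1.26732677e+00, -1.53430653e+01,
       -5.27660816e-02,  6.27172718e-03,  1.58672265e-04]), 'tool_pos': array([ 0.14701919, -0.60682129,  0.24889593]), 'eef_rot': array([ 7.86023585e-01, -6.18195803e-01, -7.84823486e-04, -5.08179231e-04]), 'contact_force': array([-0.54291194,  0.13449108, -0.10401195]), 'moment': array([-0.01414018,  0.04705398,  0.01457758]), 'opening': 1.00145689205801}
scene {'intrinsics': array([[412.75901724,   0.        , 323.74177894],
       [  0.        , 412.75901724, 201.6839723 ],
       [  0.        ,   0.        ,   1.        ]]), 'extrinsics': array([[-0.68940517,  0.72428458, -0.01150445,  0.36145066],
       [ 0.57489412,  0.53740856, -0.61699983, -0.21267983],
       [-0.44070088, -0.43197671, -0.78687919,  1.67102635],
   
[... 325 characters left out ...]
8e-02],
       [-9.77910827e-01, -8.86787315e-03, -2.08834327e-01,
         5.49956907e-01],
       [ 2.08850497e-01, -9.27976634e-04, -9.77947140e-01,
         1.37896307e+00],
       [ 0.00000000e+00,  0.00000000e+00,  0.00000000e+00,
         1.00000000e+00]])}
wrist {'intrinsics': array([[295.679105  ,   0.        , 324.35965393],
       [  0.        , 295.679105  , 195.1531515 ],
       [  0.        ,   0.        ,   1.        ]]), 'extrinsics': array([[ 0.23571057, -0.97182239, -0.00132846, -0.62389172],
       [-0.93095685, -0.22619066,  0.28663064, -0.03929096],
       [-0.27885456, -0.06632513, -0.95804025,  0.38865881],
       [ 0.        ,  0.        ,  0.        ,  1.        ]])}
```

View pics/top0.png

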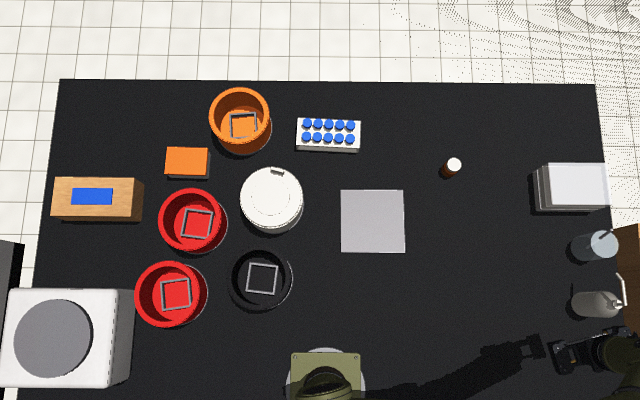

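View pics/scene0.png

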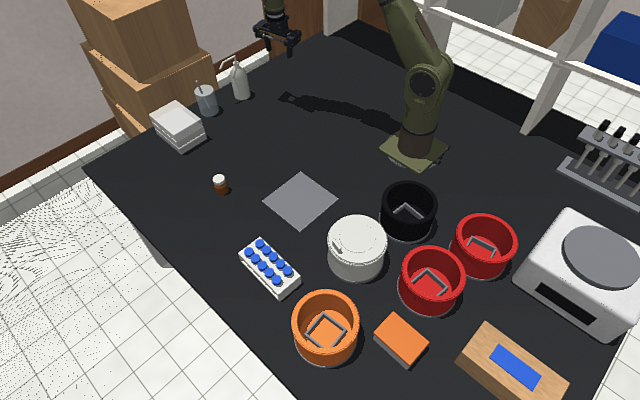

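View pics/wrist0.png

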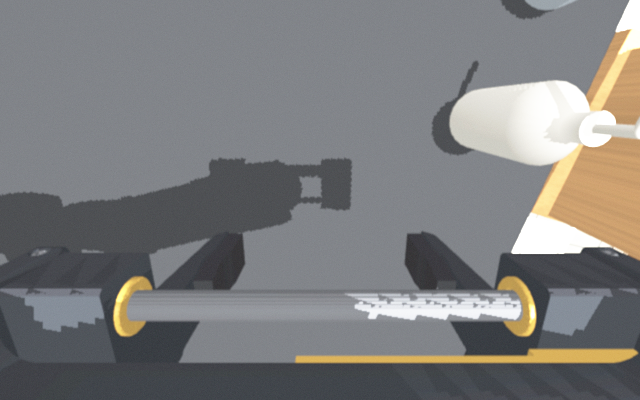

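The top view shows the only white bucket with its lid at (271,198) and the tab at (278,171). The mat is at (372,221). The orange (240,120), red (192,220) and (170,293), and black (262,280) buckets are look-alikes. I'll measure next and enlarge a crop to confirm.

```bash
cat > h.py <<'E'
from plant import r, vision, order, nets
import numpy as np, cv2
from scipy.spatial.transform import Rotation as R
def ray(P,u,v):
    K,E=P["intrinsics"],P["extrinsics"]; c=-E[:3,:3].T@E[:3,3]
    d=E[:3,:3].T@np.linalg.inv(K)@np.array([u,v,1.]); return c,d
def at_z(P,u,v,z):
    c,d=ray(P,u,v); return c+d*(z-c[2])/d[2]
def proj(P,X):
    K,E=P["intrinsics"],P["extrinsics"]; X=np.atleast_2d(X); c=X@E[:3,:3].T+E[:3,3]; p=c@K.T; return p[:,:2]/p[:,2:]
def tri(obs):
    A=np.zeros((3,3));b=np.zeros(3)
    for P,u,v in obs:
        c,d=ray(P,u,v); d=d/np.linalg.norm(d); M=np.eye(3)-np.outer(d,d); A+=M;b+=M@c
    return np.linalg.solve(A,b)
def st():
    s=r.get_state(); T=R.from_quat(s["eef_rot"]).as_matrix(); return s,s["tool_pos"],T
E
python3 - <<'E'
from h import *
out={}
for n in ("top","scene"):
    im=vision.snapshot(n);P=vision.camera_params(n)
    for l in ("lid","lid_tab","bucket","mat"):
        b=nets.trace(n,l) if l!="lid_tab" else nets.boxes_of(n,l)
        for x in b[:4]:
            u,v=x["location"][1]*640,x["location"][0]*400
            print(n,l,round(x["score"],2),round(u,1),round(v,1), [at_z(P,u,v,z).round(3)[:2] for z in (0.004,0.128,0.148)])
        if l in("lid","mat") and b:
            m=b[0]["region"].astype(np.uint8); print(m.sum()); cv2.imwrite(f"pics/m_{n}_{l}.png",m*255)
    if n=="top":
        c=cv2.resize(im[150:260,220:420],None,fx=4,fy=4,interpolation=cv2.INTER_CUBIC)
    else: c=cv2.resize(im[180:300,300:420],None,fx=5,fy=5,interpolation=cv2.INTER_CUBIC)
    cv2.imwrite(f"pics/crop_{n}.png",c)
E
```

```text
top lid 0.85 271.6 199.5 [array([0.563, 0.172]), array([0.536, 0.16 ]), array([0.532, 0.158])]
top lid 0.45 373.3 219.7 [array([ 0.501, -0.149]), array([ 0.479, -0.134]), array([ 0.476, -0.131])]
2884
top lid_tab 0.95 268.5 196.2 [array([0.573, 0.182]), array([0.546, 0.169]), array([0.541, 0.167])]
top bucket 0.98 192.8 222.1 [array([0.488, 0.416]), array([0.468, 0.383]), array([0.464, 0.378])]
top bucket 0.97 287.0 225.7 [array([0.479, 0.121]), array([0.46 , 0.114]), array([0.457, 0.112])]
top bucket 0.74 172.3 294.4 [array([0.266, 0.464]), array([0.264, 0.428]), array([0.264, 0.422])]
top bucket 0.73 258.9 278.6 [array([0.315, 0.204]), array([0.31 , 0.189]), array([0.309, 0.186])]
top mat 0.77 375.4 222.4 [array([ 0.492, -0.156]), array([ 0.472, -0.14 ]), array([ 0.468, -0.137])]
3955
scene lid 0.95 358.5 236.3 [array([0.472, 0.115]), array([0.539, 0.163]), array([0.55 , 0.171])]
2187
scene lid_tab 0.72 359.1 241.7 [array([0.488, 0.13 ]), array([0.553, 0.177]), array([0.563, 0.184])]
scene bucket 0.98 486.4 249.2 [array([0.221, 0.458]), array([0.314, 0.47 ]), array([0.329, 0.472])]
scene bucket 0.88 408.2 208.7 [array([0.261, 0.168]), array([0.35, 0.21]), array([0.364, 0.217])]
scene bucket 0.87 430.4 278.3 [array([0.437, 0.384]), array([0.508, 0.404]), array([0.519, 0.408])]
scene bucket 0.72 324.7 326.5 [array([0.782, 0.249]), array([0.816, 0.283]), array([0.821, 0.288])]
scene mat 0.82 298.1 202.2 [array([ 0.51 , -0.142]), array([ 0.573, -0.067]), array([ 0.583, -0.055])]
2282
```

View pics/crop_top.png

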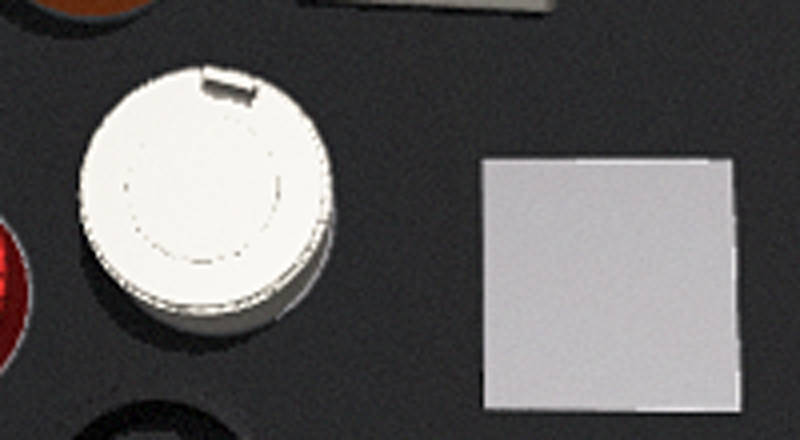

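View pics/crop_scene.png

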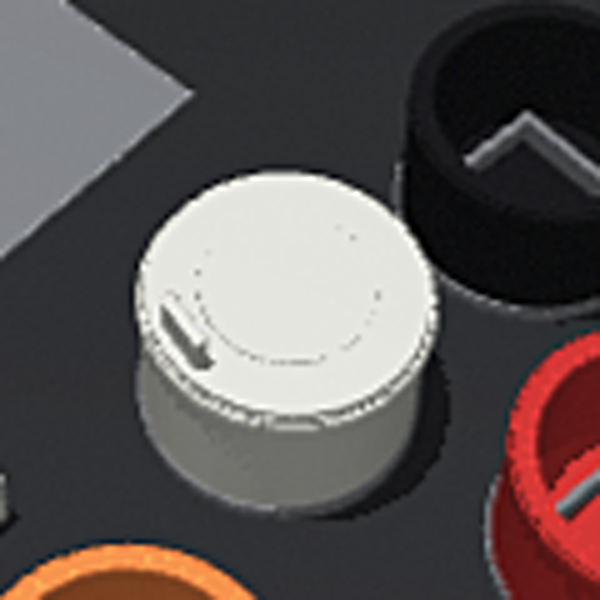

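```bash
python3 - <<'E'
from h import *
s,p,T=st(); P=vision.camera_params("wrist");E=P["extrinsics"]
c=-E[:3,:3].T@E[:3,3]; print("cam in tool",T.T@(c-p)); print("cam axes in tool",T.T@E[:3,:3].T)
P=vision.camera_params("top"); Q=vision.camera_params("scene")
print("disc c", at_z(P,271.5,196.9,.128), at_z(Q,300+288/5,180+291/5,.128))
for n,pp in(("mat",P),):
    print([at_z(P,220+u/4,150+v/4,.004).round(3) for u,v in((483,159),(732,159),(741,410),(485,408))])
print("mat scene right corner",at_z(Q,300+193/5,180+94/5,.004))
# circle fit via mask contour in top
m=cv2.imread("pics/m_top_lid.png",0)
cs,_=cv2.findContours(m,cv2.RETR_EXTERNAL,cv2.CHAIN_APPROX_NONE);c=max(cs,key=len)[:,0]
X=np.array([at_z(P,u,v,.128)[:2] for u,v in c]);print(X.min(0),X.max(0),cv2.minEnclosingCircle(X.astype(np.float32)))
print("tab", [at_z(P,220+u/4,150+v/4,.158).round(3) for u,v in((203,68),(257,85))],tri([(Q,300+187/5,180+335/5),(P,220+229/4,150+88/4)]))
g=np.array([0.6,0.12,0.25]); print("delta tool cm",T.T@(g-p)*100)
E
```

```text
cam in tool [-0.00034995 -0.07389036 -0.13366691]
cam axes in tool [[ 9.99999994e-01  1.08842801e-04  2.19847028e-05]
 [-1.10578237e-04  9.58065603e-01  2.86548929e-01]
 [ 1.01260004e-05 -2.86548930e-01  9.58065609e-01]]
disc c [0.54369894 0.16023542 0.128     ] [0.54627226 0.16543955 0.128     ]
[array([ 0.596, -0.047,  0.004]), array([ 0.598, -0.245,  0.004]), array([ 0.399, -0.246,  0.004]), array([ 0.399, -0.048,  0.004])]
mat scene right corner [ 0.39796414 -0.04503744  0.004     ]
[0.45831405 0.07468399] [0.63375738 0.25186537] ((0.5452023148536682, 0.16308115422725677), 0.08969365805387497)
tab [array([0.625, 0.162, 0.158]), array([0.613, 0.123, 0.158])] [0.61592477 0.14504754 0.13691966]
delta tool cm [-6.00323492e+01 -6.11371844e+01 -3.00318969e-02]
```

send_rows(series=[{"delta_pos": [-22, -22, 0], "turn": 0, "jaw": 0}, {"delta_pos": [-22, -22, 0], "turn": 0, "jaw": 0}, {"delta_pos": [-22, -22, 0], "turn": 0, "jaw": 0}, {"delta_pos": [-22, -22, 0], "turn": 0, "jaw": 0}, {"delta_pos": [-22, -22, 0], "turn": 0, "jaw": 0}, {"delta_pos": [-22, -22, 0], "turn": 0, "jaw": 0}, {"delta_pos": [-22, -22, 0], "turn": 0, "jaw": 0}, {"delta_pos": [-22, -22, 0], "turn": 0, "jaw": 0}])

```text
clock: 1.32
tool_pos: [0.3121, -0.3369, 0.2501]
eef_rot: [0.788, -0.616, 0.0, -0.001]
contact_force: [0.5, -0.6, -0.2]
opening: 0.998
```

send_rows(series=[{"delta_pos": [-20, -22, 0], "turn": 0, "jaw": 0}, {"delta_pos": [-20, -22, 0], "turn": 0, "jaw": 0}, {"delta_pos": [-20, -22, 0], "turn": 0, "jaw": 0}, {"delta_pos": [-20, -22, 0], "turn": 0, "jaw": 0}, {"delta_pos": [-20, -22, 0], "turn": 0, "jaw": 0}, {"delta_pos": [-20, -22, 0], "turn": 0, "jaw": 0}, {"delta_pos": [-20, -22, 0], "turn": 0, "jaw": 0}, {"delta_pos": [-20, -22, 0], "turn": 0, "jaw": 0}])

```text
clock: 1.98
tool_pos: [0.481, -0.0872, 0.2502]
eef_rot: [0.79, -0.614, 0.001, -0.004]
contact_force: [-0.0, 1.4, -0.8]
opening: 0.999
```

send_rows(series=[{"delta_pos": [-16, -17, 0], "turn": -7, "jaw": 0.3}, {"delta_pos": [-16, -17, 0], "turn": -14, "jaw": 0.3}, {"delta_pos": [-16, -17, 0], "turn": -21, "jaw": 0.3}, {"delta_pos": [-16, -17, 0], "turn": -28, "jaw": 0.3}, {"delta_pos": [-16, -17, 0], "turn": -35, "jaw": 0.3}, {"delta_pos": [-16, -17, 0], "turn": -42, "jaw": 0.3}, {"delta_pos": [-16, -17, 0], "turn": -49, "jaw": 0.3}, {"delta_pos": [-16, -17, 0], "turn": -56, "jaw": 0.3}])

```text
clock: 2.65
tool_pos: [0.604, 0.1025, 0.2495]
eef_rot: [0.985, -0.172, 0.0, -0.001]
contact_force: [-1.0, -1.5, 0.0]
opening: 0.697
```

```bash
python3 - <<'E'
from h import *
s,p,T=st(); print(s["q"].round(3),p,np.degrees(np.arctan2(T[1,0],T[0,0])))
P=vision.camera_params("wrist")
im=vision.snapshot("wrist");
L=np.array([.545,.162,.114]);a=np.radians(-12.4);X=np.array([np.cos(a),np.sin(a),0]);Y=np.array([-np.sin(a),np.cos(a),0]);Z=np.array([0,0,1])
pts=[L+X*x+Y*y+Z*.044 for x in(.071,.081) for y in(-.02,.02)]
q=proj(P,pts);print(q.round(1))
for u,v in q: cv2.circle(im,(int(u),int(v)),3,(0,0,255),1)
cv2.imwrite("pics/w1.png",im); np.save("w1.npy",P["extrinsics"])
E
```

```text
[-0.023  0.69  -0.394  1.599  0.312  0.914 -0.873] [0.60403492 0.10245797 0.24951306] -19.835920645622217
[[321.2 172.5]
 [314.  119.9]
 [333.9 170.9]
 [327.4 118.1]]
```

View pics/w1.png

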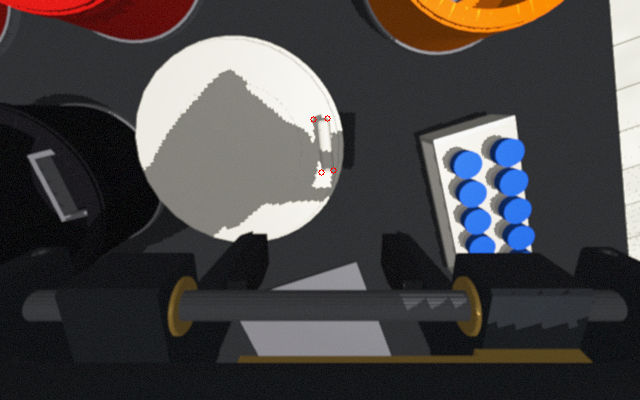

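The view is odd because the camera sees lid and tab at once. Enlarging the tab.

```bash
python3 - <<'E'
import cv2
im=cv2.imread("pics/w1.png");cv2.imwrite("pics/w1c.png",cv2.resize(im[95:205,270:370],None,fx=5,fy=5,interpolation=cv2.INTER_CUBIC))
E
```

```text
(no output)
```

View pics/w1c.png

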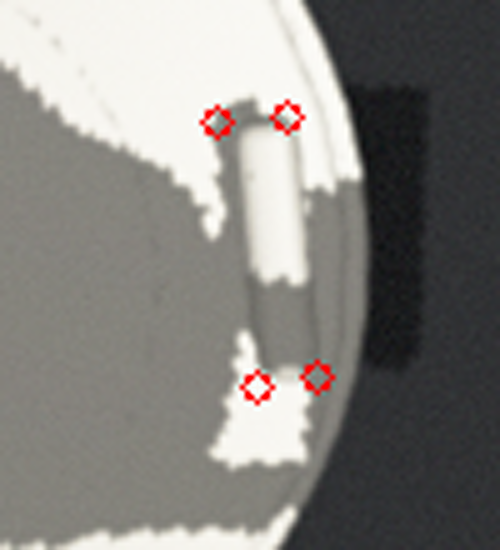

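The tab top spans pixels (318–334, 120–169), 2 px right of my prediction and about 1.6° less tilted. I'll refine its position.

```bash
python3 - <<'E'
from h import *
s,p,T=st(); P=vision.camera_params("wrist")
c=[at_z(P,270+u/5,95+v/5,.158) for u,v in((240,125),(298,125),(262,370),(320,368))]
c=np.array(c);print(c.round(4)); ctr=c.mean(0)
d=(c[0]+c[1]-c[2]-c[3])/2; yaw=np.degrees(np.arctan2(d[1],d[0]))-90; print(ctr,yaw,np.linalg.norm(d))
a=np.radians(yaw); print("lid ctr",ctr[:2]-.076*np.array([np.cos(a),np.sin(a)]))
tx=np.degrees(np.arctan2(T[1,0],T[0,0]))
print("turn",-(yaw-tx)); g=np.array([ctr[0],ctr[1],.143]);print("delta",T.T@(g-p)*100)
E
```

```text
[[0.6208 0.1634 0.158 ]
 [0.6288 0.1605 0.158 ]
 [0.6114 0.1277 0.158 ]
 [0.6199 0.125  0.158 ]]
[0.62022426 0.1441653  0.158     ] -14.3653354151445 0.036785323482803375
lid ctr [0.54660052 0.16302119]
turn -5.283007377220674
delta [ 0.10343825 -4.65014835 10.63356454]
```

send_rows(series=[{"delta_pos": [0.1, -4.65, 3], "turn": -5.3, "jaw": 0.45}, {"delta_pos": [0.1, -4.65, 6], "turn": -5.3, "jaw": 0.45}, {"delta_pos": [0.1, -4.65, 6], "turn": -5.3, "jaw": 0.45}, {"delta_pos": [0.1, -4.65, 6], "turn": -5.3, "jaw": 0.45}, {"delta_pos": [0.1, -4.65, 6], "turn": -5.3, "jaw": 0.45}])

```text
clock: 3.12
tool_pos: [0.621, 0.1419, 0.1905]
eef_rot: [0.991, -0.132, 0.001, 0.0]
contact_force: [0.0, 0.2, 0.3]
opening: 0.553
```

```bash
python3 - <<'E'
from h import *
s,p,T=st(); tx=np.degrees(np.arctan2(T[1,0],T[0,0]))
g=np.array([.6202,.1442,.143]);print(p,"turn",tx+14.4,"delta",T.T@(g-p)*100)
P=vision.camera_params("wrist")
im=vision.snapshot("wrist");cv2.imwrite("pics/w2.png",im)
E
```

```text
[0.62104562 0.14194373 0.19050764] turn -0.8278005158064019 delta [-0.14629702 -0.19920042  4.75044517]
```

View pics/w2.png

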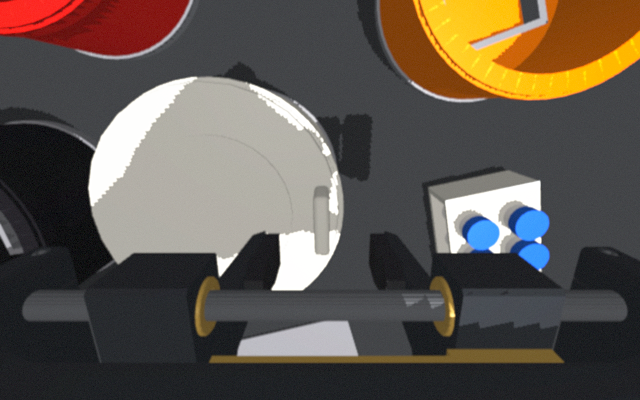

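send_rows(series=[{"delta_pos": [-0.1, -0.2, 2.5], "turn": -0.8, "jaw": 0.45}, {"delta_pos": [-0.1, -0.2, 4.7], "turn": -0.8, "jaw": 0.45}, {"delta_pos": [-0.1, -0.2, 4.7], "turn": -0.8, "jaw": 0.8}, {"delta_pos": [-0.1, -0.2, 4.7], "turn": -0.8, "jaw": 1}, {"delta_pos": [-0.1, -0.2, 4.7], "turn": -0.8, "jaw": 1}, {"delta_pos": [-0.1, -0.2, 4.7], "turn": -0.8, "jaw": 1}, {"delta_pos": [-0.1, -0.2, 4.7], "turn": -0.8, "jaw": 1}, {"delta_pos": [-0.1, -0.2, 4.7], "turn": -0.8, "jaw": 1}], force=5)

```text
clock: 3.83
tool_pos: [0.6207, 0.1455, 0.1439]
eef_rot: [0.992, -0.124, 0.001, -0.0]
contact_force: [-0.8, 0.6, 0.6]
opening: 0.119
```

```bash
python3 - <<'E'
from h import *
s,p,T=st(); print(s["clock"],p,s["contact_force"],s["moment"],s["opening"]*88)
E
```

```text
3.8333 [0.62067086 0.14550933 0.14385162] [-0.81157823  0.5725866   0.5863787 ] [0.0150436  0.20145059 0.01453271] 10.432277421562642
```

Gripped (opening 10.4 mm for a 10 mm tab). Next I tip the lid.

send_rows(series=[{"delta_pos": [-0.05, 0, -0.4], "turn": 0, "jaw": 1}, {"delta_pos": [-0.1, 0, -0.8], "turn": 0, "jaw": 1}, {"delta_pos": [-0.2, 0, -1.2], "turn": 0, "jaw": 1}, {"delta_pos": [-0.3, 0, -1.6], "turn": 0, "jaw": 1}, {"delta_pos": [-0.4, 0, -2.0], "turn": 0, "jaw": 1}, {"delta_pos": [-0.4, 0, -2.3], "turn": 0, "jaw": 1}, {"delta_pos": [-0.4, 0, -2.3], "turn": 0, "jaw": 1}])

```text
clock: 4.42
tool_pos: [0.6166, 0.1466, 0.1665]
eef_rot: [0.992, -0.124, 0.001, -0.0]
contact_force: [-0.2, 0.1, -1.9]
opening: 0.132
```

```bash
python3 - <<'E'
from h import *
s,p,T=st(); print(s["clock"],p,s["contact_force"],s["moment"],s["opening"]*88)
im=vision.snapshot("wrist");cv2.imwrite("pics/w3.png",im)
im=vision.snapshot("scene");cv2.imwrite("pics/s3.png",cv2.resize(im[150:320,270:450],None,fx=3.5,fy=3.5,interpolation=cv2.INTER_CUBIC))
E
```

```text
4.4167 [0.61658542 0.14660371 0.16654186] [-0.23025082  0.06000815 -1.91107785] [-0.06751173 -0.21623571 -0.02174161] 11.624994232778816
```

View pics/w3.png

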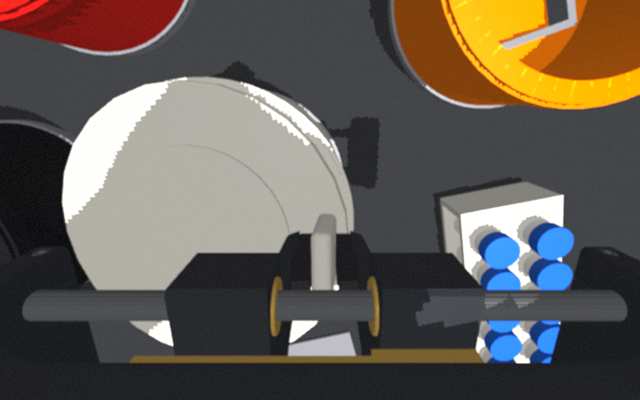

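View pics/s3.png

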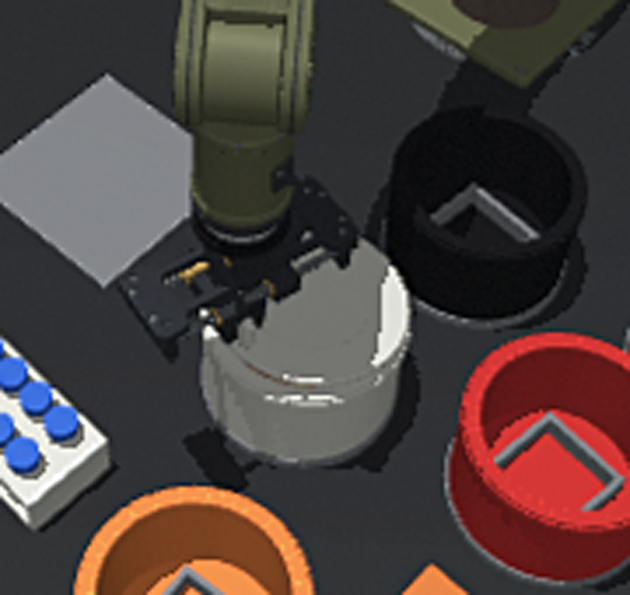

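```bash
cat > tilt.py <<'E'
from h import *
def disc(P,Tt,p,th,dz=0):
    # tab frame: grip point on tab at lid x=76,z=37 located at grasp point; lid tilted by th about y (tab up)
    x=np.array([T_[0] for T_ in Tt]);x=x/np.linalg.norm(x);z=np.array([0,0,1.]);y=np.cross(z,x)
    Rm=np.stack([x*np.cos(th)+z*np.sin(th),y,z*np.cos(th)-x*np.sin(th)],1)
    o=p+np.array([0,0,.008])-Rm@np.array([.076,0,.037+dz])
    t=np.linspace(0,2*np.pi,90);c=np.stack([.088*np.cos(t),.088*np.sin(t),0*t+.014],1)
    return proj(P,o+c@Rm.T),o,Rm
E
python3 - <<'E'
from tilt import *
s,p,T=st();P=vision.camera_params("wrist")
im=cv2.imread("pics/w3.png")
for th,col in((0,(255,0,0)),(4,(0,255,0)),(8,(0,0,255))):
    q,o,Rm=disc(P,T,p,np.radians(th)); cv2.polylines(im,[q.round().astype(int)],True,col,1)
    print(th,"lowest far",(o+Rm@np.array([-.088,0,.006]))[2], q[:,0].min(),q[:,1].min())
cv2.imwrite("pics/w3d.png",im)
E
```

```text
0 lowest far 0.1427635650306029 22.00607705678087 76.06191754353108
4 lowest far 0.1313997440505657 44.814232215772684 77.1124047575058
8 lowest far 0.12024254184964052 65.91227490139777 78.06796912863514
```

View pics/w3d.png

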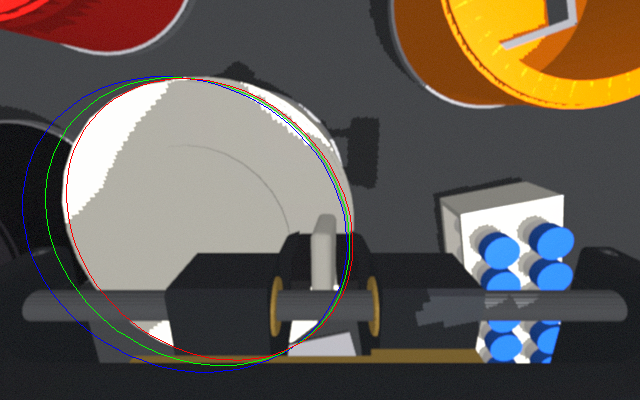

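The 8° model (red) fits the lid outline and puts its far edge at the rim height of 0.120, so the tipping works. I'll tip a touch more, then squeeze and lift.

send_rows(series=[{"delta_pos": [-0.05, 0, -0.3], "turn": 0, "jaw": 1}, {"delta_pos": [-0.05, 0, -0.5], "turn": 0, "jaw": 1}, {"delta_pos": [-0.05, 0, -0.5], "turn": 0, "jaw": 1}, {"delta_pos": [-0.05, 0, -0.5], "turn": 0, "jaw": 1}])

```text
clock: 4.85
tool_pos: [0.6159, 0.1466, 0.1708]
eef_rot: [0.992, -0.124, 0.0, -0.0]
contact_force: [0.3, 0.4, -2.5]
opening: 0.136
```

send_rows(series=[{"delta_pos": [0, 0, 0], "turn": 0, "jaw": 1}, {"delta_pos": [0, 0, 0], "turn": 0, "jaw": 1}, {"delta_pos": [0, 0, -1], "turn": 0, "jaw": 1}, {"delta_pos": [0, 0, -2], "turn": 0, "jaw": 1}, {"delta_pos": [0, 0, -3.5], "turn": 0, "jaw": 1}, {"delta_pos": [0, 0, -5], "turn": 0, "jaw": 1}, {"delta_pos": [0, 0, -5], "turn": 0, "jaw": 1}], force=25)

```text
clock: 5.43
tool_pos: [0.6179, 0.1476, 0.2248]
eef_rot: [0.992, -0.124, 0.003, -0.002]
contact_force: [0.7, -0.7, -1.6]
opening: 0.112
```

```bash
python3 - <<'E'
from tilt import *
s,p,T=st(); print(s["clock"],p,s["contact_force"],s["moment"],s["opening"]*88)
P=vision.camera_params("wrist")
im=vision.snapshot("wrist")
for th,col in((0,(255,0,0)),(4,(0,255,0)),(8,(0,0,255))):
    q,o,Rm=disc(P,T,p,np.radians(th)); cv2.polylines(im,[q.round().astype(int)],True,col,1)
cv2.imwrite("pics/w4.png",im)
tx=np.degrees(np.arctan2(T[1,0],T[0,0]));print(tx)
a=T[:,0]; g=np.array([.498,-.1465,0])+.076*a; print(g, T.T@(np.array([g[0],g[1],p[2]])-p)*100)
E
```

```text
5.4333 [0.61787561 0.14755179 0.22483541] [ 0.73973834 -0.71322029 -1.56797771] [-0.1066985  -0.35116949  0.03565182] 9.822567470987984
-14.295107209243701
[ 5.71645510e-01 -1.65265308e-01  4.49589128e-04] [ 3.24403938 31.45443684 -0.11050206]
```

View pics/w4.png

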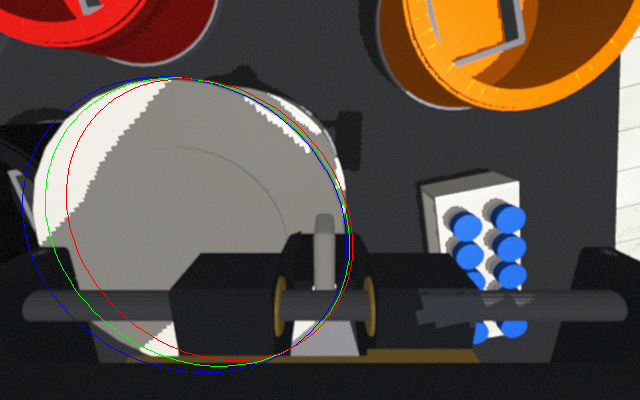

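Lid off and roughly level (2–3°). Carrying it to the mat.

send_rows(series=[{"delta_pos": [0.4, 3.5, 0], "turn": 0, "jaw": 1}, {"delta_pos": [0.8, 7.5, 0], "turn": 0, "jaw": 1}, {"delta_pos": [1.2, 11.5, 0], "turn": 0, "jaw": 1}, {"delta_pos": [1.6, 15.5, 0], "turn": 0, "jaw": 1}, {"delta_pos": [2.0, 19.5, 0], "turn": 0, "jaw": 1}, {"delta_pos": [2.4, 23.5, 0], "turn": 0, "jaw": 1}, {"delta_pos": [2.8, 27.5, 0], "turn": 0, "jaw": 1}, {"delta_pos": [3.2, 31.5, 0], "turn": 0, "jaw": 1}])

```text
clock: 6.15
tool_pos: [0.5682, -0.1685, 0.2203]
eef_rot: [0.992, -0.124, -0.0, -0.0]
contact_force: [0.1, 0.2, -2.1]
opening: 0.111
```

send_rows(series=[{"delta_pos": [0, 0, 0], "turn": 0, "jaw": 1}, {"delta_pos": [0, 0, 3], "turn": 0, "jaw": 1}, {"delta_pos": [0, 0, 6], "turn": 0, "jaw": 1}, {"delta_pos": [0, 0, 9], "turn": 0, "jaw": 1}, {"delta_pos": [0, 0, 12], "turn": 0, "jaw": 1}, {"delta_pos": [0, 0, 15], "turn": 0, "jaw": 1}, {"delta_pos": [0, 0, 16], "turn": 0, "jaw": 1}, {"delta_pos": [0, 0, 16], "turn": 0, "jaw": 1}])

```text
clock: 6.82
tool_pos: [0.5671, -0.166, 0.058]
eef_rot: [0.992, -0.124, -0.003, -0.0]
contact_force: [0.2, 0.6, -2.0]
opening: 0.112
```

```bash
python3 - <<'E'
from tilt import *
s,p,T=st(); print(s["clock"],p,s["contact_force"],s["moment"],s["opening"]*88)
im=vision.snapshot("top"); cv2.imwrite("pics/t5.png",cv2.resize(im[150:300,250:450],None,fx=4,fy=4))
im=vision.snapshot("scene"); cv2.imwrite("pics/s5.png",cv2.resize(im[100:300,200:420],None,fx=3,fy=3))
a=T[:,0]; g=np.array([.498,-.1465,0])+.076*a; print(g, T.T@(np.array([g[0],g[1],p[2]])-p)*100)
E
```

```text
6.8167 [ 0.56705009 -0.1660244   0.05802444] [ 0.1648888   0.64358048 -1.95504375] [-0.12053292 -0.25153095  0.01957837] 9.899882614221335
[ 5.71661893e-01 -1.65201191e-01 -4.36922649e-04] [ 0.42673539 -0.19327226 -0.00254566]
```

View pics/t5.png

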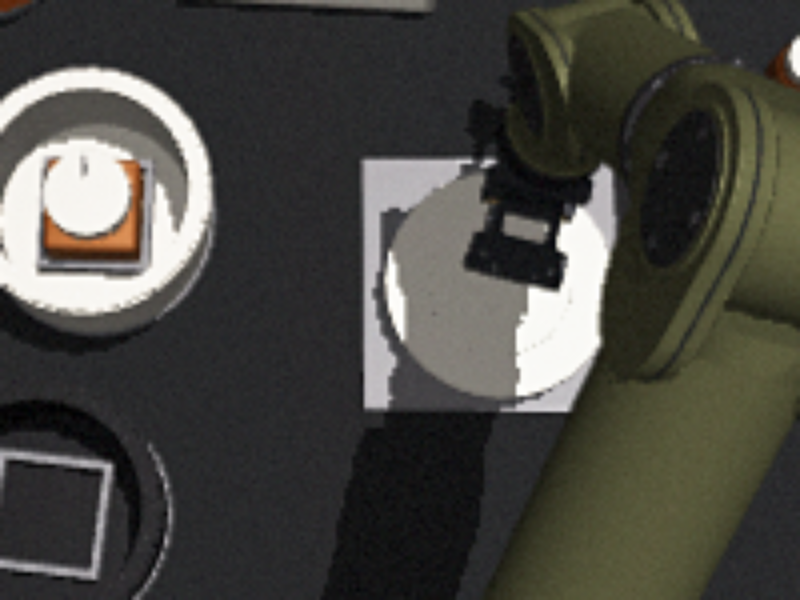

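View pics/s5.png

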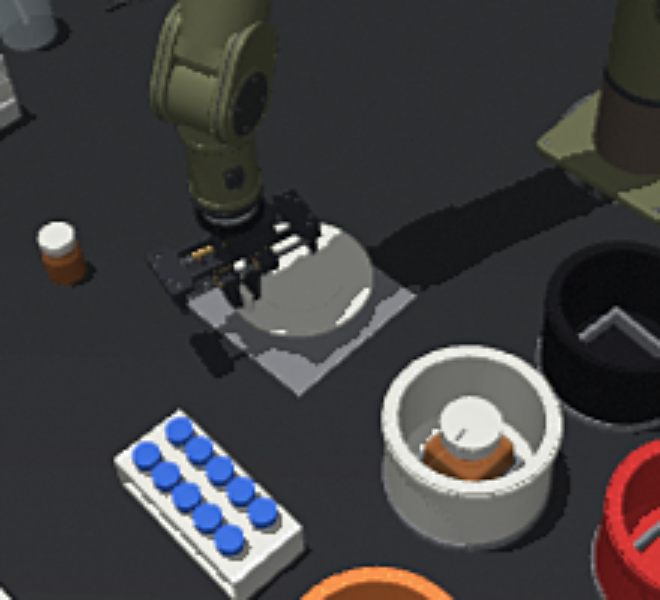

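The lid hovers centred over the mat, and the cap with its dash is visible in the bucket. Lowering.

send_rows(series=[{"delta_pos": [0.4, -0.2, 0.6], "turn": 0, "jaw": 1}, {"delta_pos": [0.4, -0.2, 1.2], "turn": 0, "jaw": 1}, {"delta_pos": [0.4, -0.2, 1.7], "turn": 0, "jaw": 1}, {"delta_pos": [0.4, -0.2, 2.1], "turn": 0, "jaw": 1}, {"delta_pos": [0.4, -0.2, 2.3], "turn": 0, "jaw": 1}, {"delta_pos": [0.4, -0.2, 2.3], "turn": 0, "jaw": 1}])

```text
clock: 7.42
tool_pos: [0.5731, -0.1657, 0.0373]
eef_rot: [0.992, -0.124, -0.0, 0.0]
contact_force: [0.6, 0.4, -1.9]
opening: 0.11
```

send_rows(series=[{"delta_pos": [0, 0, 0.2], "turn": 0, "jaw": 1}, {"delta_pos": [0, 0, 0.4], "turn": 0, "jaw": 1}, {"delta_pos": [0, 0, 0.4], "turn": 0, "jaw": 1}])

```text
clock: 7.67
tool_pos: [0.5738, -0.1659, 0.035]
eef_rot: [0.992, -0.124, 0.0, 0.0]
contact_force: [-0.3, 0.6, 7.1]
opening: 0.111
```

Touching down (the force turned upward to 7 N). I'll release gently and rise.

send_rows(series=[{"delta_pos": [0, 0, -0.15], "turn": 0, "jaw": 0.75}, {"delta_pos": [0, 0, -0.15], "turn": 0, "jaw": 0.6}, {"delta_pos": [0, 0, -0.15], "turn": 0, "jaw": 0.5}, {"delta_pos": [0, 0, -2], "turn": 0, "jaw": 0.5}, {"delta_pos": [0, 0, -6], "turn": 0, "jaw": 0.5}, {"delta_pos": [0, 0, -10], "turn": 0, "jaw": 0.5}, {"delta_pos": [0, 0, -14], "turn": 0, "jaw": 0.4}, {"delta_pos": [0, 0, -18], "turn": 0, "jaw": 0.2}])

```text
clock: 8.33
tool_pos: [0.573, -0.1656, 0.2154]
eef_rot: [0.992, -0.124, -0.0, -0.0]
contact_force: [0.2, 0.3, -0.4]
opening: 0.632
```

```bash
python3 - <<'E'
from tilt import *
s,p,T=st(); print(s["clock"],p,s["q"].round(2),s["contact_force"],s["opening"]*88)
im=vision.snapshot("top"); P=vision.camera_params("top");cv2.imwrite("pics/t6.png",cv2.resize(im[130:280,230:430],None,fx=4,fy=4,interpolation=cv2.INTER_CUBIC))
im=vision.snapshot("scene"); cv2.imwrite("pics/s6.png",cv2.resize(im[150:300,230:430],None,fx=4,fy=4,interpolation=cv2.INTER_CUBIC))
for n in("top","scene"):
  P=vision.camera_params(n)
  for l,z in(("cap",.109),("jar",.068),("lid",.018),("cap_top",.109)):
    for x in nets.boxes_of(n,l)[:3]:
        u,v=x["location"][1]*640,x["location"][0]*400; print(n,l,round(x["score"],2),round(u,1),round(v,1),at_z(P,u,v,z).round(4))
E
```

```text
8.3333 [ 0.57299246 -0.16564181  0.21535182] [ 0.46  0.72 -0.45  1.68  0.4   0.83 -0.41] [ 0.19796385  0.3078843  -0.41302877] 55.601549576707384
top cap 0.94 272.5 199.8 [0.5392 0.1589 0.109 ]
top jar 0.81 278.5 209.1 [0.5195 0.1438 0.068 ]
top lid 0.87 372.1 224.4 [ 0.4835 -0.1434  0.018 ]
top cap_top 0.73 272.2 199.7 [0.5395 0.1598 0.109 ]
scene cap 0.79 356.8 245.0 [0.5567 0.1725 0.109 ]
scene cap 0.36 358.5 254.8 [0.5794 0.1989 0.109 ]
scene jar 0.55 353.9 255.9 [0.5722 0.1768 0.068 ]
scene lid 0.62 299.6 197.6 [ 0.499 -0.145  0.018]
scene cap_top 0.83 352.1 241.1 [0.5559 0.1528 0.109 ]
```

View pics/t6.png

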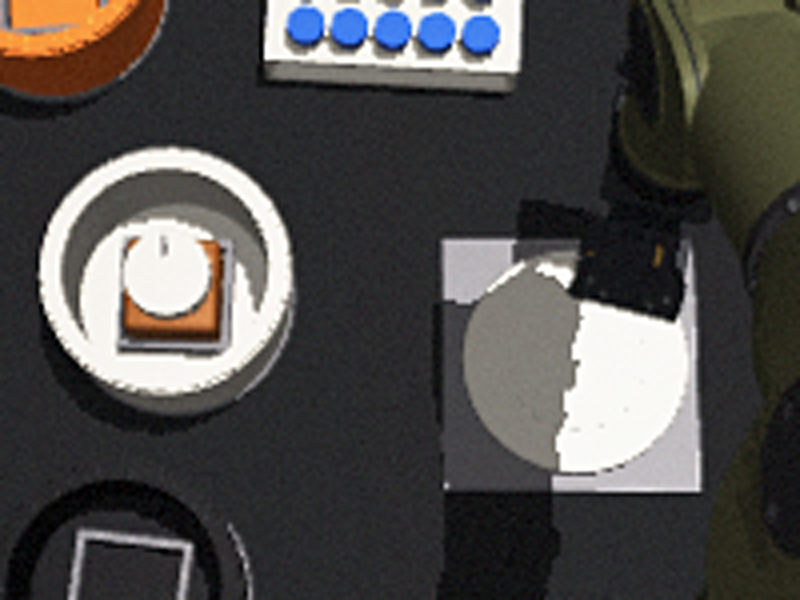

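View pics/s6.png

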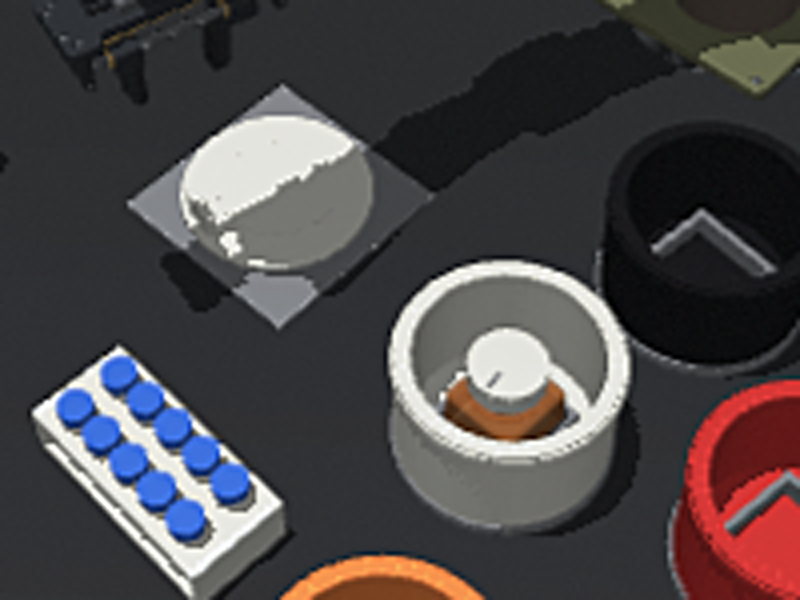

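The lid lies flat and centred on the mat, tab towards the upper side. The cap sits at top-view pixel (271.5,197.5), with its dash pointing nearly along +x. Moving above it.

```bash
python3 - <<'E'
from tilt import *
P=vision.camera_params("top");Q=vision.camera_params("scene")
o=[(P,230+166/4,130+268/4),(Q,230+509/4,150+362/4)]
print([at_z(a,u,v,.109) for a,u,v in o],tri(o))
print("dash",at_z(P,230+164/4,130+245/4,.109),at_z(Q,230+494/4,150+380/4,.109))
print("rim outer ctr", at_z(P,230+166/4,130+272/4,.12))
s,p,T=st(); print(T.T@(np.array([.545,.162,p[2]])-p)*100)
E
```

```text
[array([0.54758248, 0.16207292, 0.109     ]), array([0.54335275, 0.16283212, 0.109     ])] [0.54599058 0.16294875 0.11258311]
dash [0.56492161 0.16404039 0.109     ] [0.56359682 0.16511604 0.109     ]
rim outer ctr [0.54217811 0.16091923 0.12      ]
[-1.07600735e+01 -3.10623950e+01  2.59265116e-02]
```

send_rows(series=[{"delta_pos": [-1.3, -3.9, 0], "turn": 0, "jaw": 0}, {"delta_pos": [-2.6, -7.8, 0], "turn": 0, "jaw": 0}, {"delta_pos": [-3.9, -11.7, 0], "turn": 0, "jaw": 0}, {"delta_pos": [-5.3, -15.6, 0], "turn": 0, "jaw": 0}, {"delta_pos": [-6.7, -19.5, 0], "turn": 0, "jaw": 0}, {"delta_pos": [-8, -23.4, 0], "turn": 0, "jaw": 0}, {"delta_pos": [-9.4, -27.3, 0], "turn": 0, "jaw": 0}, {"delta_pos": [-10.8, -31, 0], "turn": 0, "jaw": 0}])

```text
clock: 9.5
tool_pos: [0.5445, 0.1637, 0.213]
eef_rot: [0.992, -0.124, -0.0, 0.0]
contact_force: [0.9, 0.7, 0.4]
opening: 1.0
```

send_rows(series=[{"delta_pos": [0, 0, 0], "turn": 0, "jaw": 0}, {"delta_pos": [0, 0, 0], "turn": 0, "jaw": 0}])

```text
clock: 9.67
tool_pos: [0.5441, 0.165, 0.2132]
eef_rot: [0.993, -0.121, -0.001, -0.001]
contact_force: [-0.1, -1.3, -1.0]
opening: 1.002
```

```bash
cat > cap.py <<'E'
from h import *
def overlay(name,C,yaw,z=.109):
    s,p,T=st(); P=vision.camera_params("wrist"); im=vision.snapshot("wrist"); raw=im.copy()
    t=np.linspace(0,2*np.pi,60);c=np.stack([C[0]+.032*np.cos(t),C[1]+.032*np.sin(t),0*t+z],1)
    cv2.polylines(im,[proj(P,c).round().astype(int)],True,(0,0,255),1)
    a=np.radians(yaw);d=np.array([[C[0]+k*np.cos(a),C[1]+k*np.sin(a),z] for k in(0,.03)])
    q=proj(P,d).round().astype(int);cv2.line(im,tuple(map(int,q[0])),tuple(map(int,q[1])),(0,200,0),1)
    cv2.imwrite("pics/"+name,im); print(s["clock"],p,s["q"].round(2),"yaw",np.degrees(np.arctan2(T[1,0],T[0,0])),"d",T.T@(np.array([C[0],C[1],p[2]])-p)*100,s["contact_force"].round(1),s["moment"].round(2),s["opening"]*88)
    return raw,P
E
python3 - <<'E'
from cap import *
raw,P=overlay("w7.png",(.5455,.1625),5)
for n in ("wrist",):
  for l in("cap","cap_top"):
    for x in nets.trace(n,l)[:1]:
        u,v=x["location"][1]*640,x["location"][0]*400; print(l,x["score"],u,v,at_z(P,u,v,.109).round(4))
E
```

```text
9.6667 [0.54412244 0.16503998 0.21315102] [-0.14  0.68 -0.4   1.77  0.36  0.76 -0.97] yaw -13.898563365803268 d [ 0.19473427  0.21347178 -0.00051883] [-0.1 -1.3 -1. ] [-0.1  -0.05  0.01] 88.18478993694585
cap 0.74 329.08799999999997 335.32 [0.5147 0.0283 0.109 ]
cap_top 0.89 326.592 198.92000000000002 [0.5456 0.1645 0.109 ]
```

View pics/w7.png

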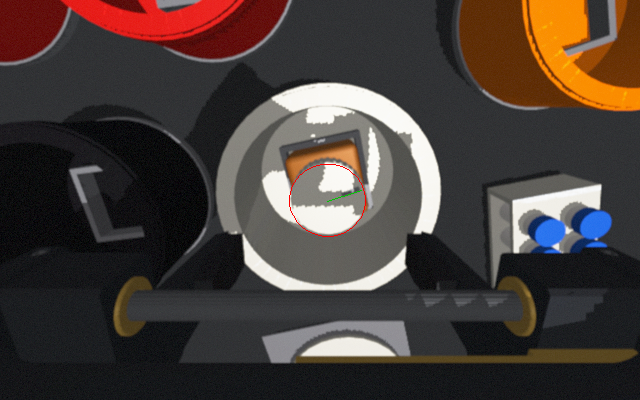

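```bash
python3 - <<'E'
import cv2
im=cv2.imread("pics/w7.png");cv2.imwrite("pics/w7c.png",cv2.resize(im[120:245,260:390],None,fx=5,fy=5,interpolation=cv2.INTER_CUBIC)[:600])
E
```

```text
(no output)
```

View pics/w7c.png

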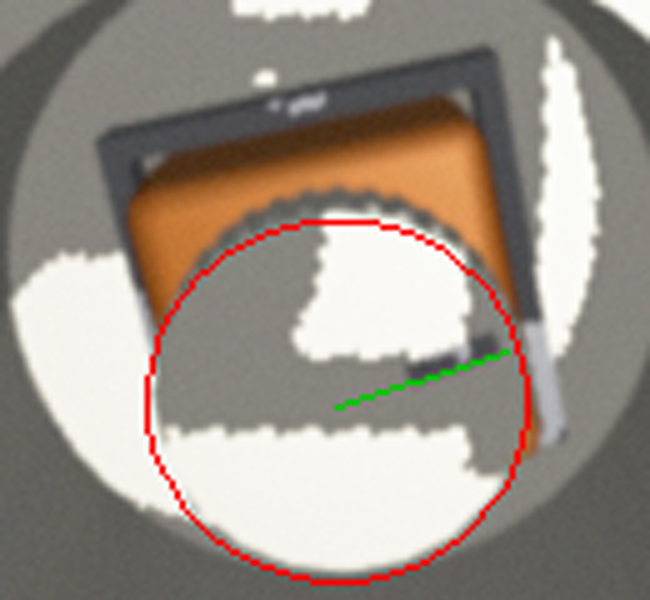

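The net and overlay agree: cap centre ≈ (0.546, 0.1643), cap yaw ≈ +3°, nest/jar yaw ≈ −2.3°. So the cap stands about 5.5° past the jar and a turn of ~76° puts it near 82°. Descending.

send_rows(series=[{"delta_pos": [0.2, 0, 2.5], "turn": 0, "jaw": 0}, {"delta_pos": [0.2, 0, 5], "turn": 0, "jaw": 0}, {"delta_pos": [0.2, 0, 7.5], "turn": 0, "jaw": 0}, {"delta_pos": [0.2, 0, 9], "turn": 0, "jaw": 0}, {"delta_pos": [0.2, 0, 9], "turn": 0, "jaw": 0}])

```text
clock: 10.23
tool_pos: [0.5456, 0.1574, 0.1205]
eef_rot: [0.992, -0.126, -0.003, 0.002]
contact_force: [-0.8, 0.8, 0.5]
opening: 1.001
```

```bash
python3 - <<'E'
from cap import *
raw,P=overlay("w8.png",(.546,.1643),3.5)
E
```

```text
10.2333 [0.54561009 0.1574089  0.120476  ] [-0.18  0.81 -0.32  1.84  0.44  0.57 -1.03] yaw -14.453980675435329 d [-0.13424551 -0.67702529 -0.00287   ] [-0.8  0.8  0.5] [-0.03 -0.11 -0.02] 88.10540495372628
```

View pics/w8.png

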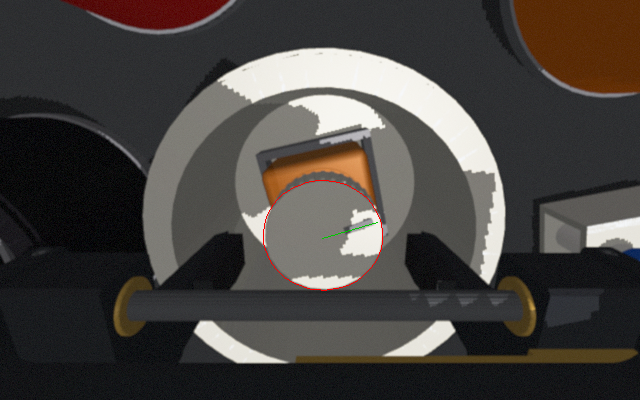

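send_rows(series=[{"delta_pos": [0, -0.2, 0], "turn": 0, "jaw": 0}, {"delta_pos": [0, -0.2, 0], "turn": 0, "jaw": 0}, {"delta_pos": [0, -0.2, 0], "turn": 0, "jaw": 0}])

```text
clock: 10.53
tool_pos: [0.5486, 0.1629, 0.125]
eef_rot: [0.992, -0.125, 0.001, -0.001]
contact_force: [-0.5, -0.7, 0.2]
opening: 1.0
```

```bash
python3 - <<'E'
from cap import *
raw,P=overlay("w9.png",(.546,.1643),3.5)
E
```

```text
10.5333 [0.54863941 0.16294008 0.12499347] [-0.18  0.81 -0.32  1.83  0.44  0.57 -1.04] yaw -14.307925845621499 d [-0.28936176 -0.06654568 -0.0004971 ] [-0.5 -0.7  0.2] [-0.05 -0.09  0.02] 88.03480332242648
```

View pics/w9.png

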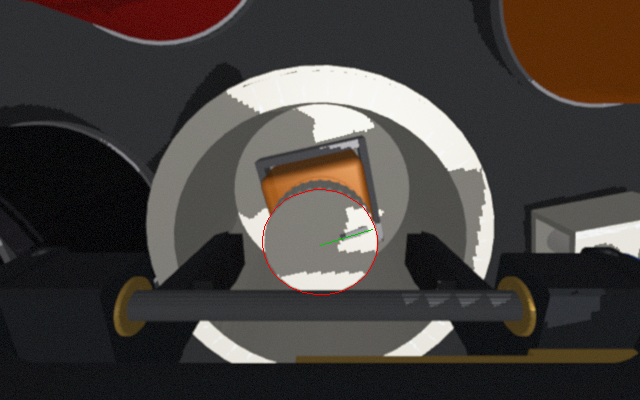

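send_rows(series=[{"delta_pos": [-0.25, -0.1, 1], "turn": 0, "jaw": 0}, {"delta_pos": [-0.25, -0.1, 2], "turn": 0, "jaw": 0}, {"delta_pos": [-0.25, -0.1, 2.8], "turn": 0, "jaw": 0}, {"delta_pos": [-0.25, -0.1, 3.3], "turn": 0, "jaw": 0}, {"delta_pos": [-0.25, -0.1, 3.3], "turn": 0, "jaw": 0}, {"delta_pos": [-0.25, -0.1, 3.3], "turn": 0, "jaw": 0}])

```text
clock: 11.08
tool_pos: [0.5452, 0.1643, 0.0901]
eef_rot: [0.992, -0.124, -0.0, 0.0]
contact_force: [0.3, 0.3, -0.1]
opening: 1.0
```

```bash
python3 - <<'E'
from cap import *
raw,P=overlay("w10.png",(.546,.1643),3.5)
E
```

```text
11.0833 [0.54517761 0.16430784 0.0900786 ] [-0.21  0.86 -0.29  1.85  0.47  0.5  -1.07] yaw -14.261183761331193 d [ 7.98982603e-02 -1.94989010e-02 -8.44906457e-05] [ 0.3  0.3 -0.1] [-0.11 -0.12 -0.  ] 88.00334902631077
```

View pics/w10.png

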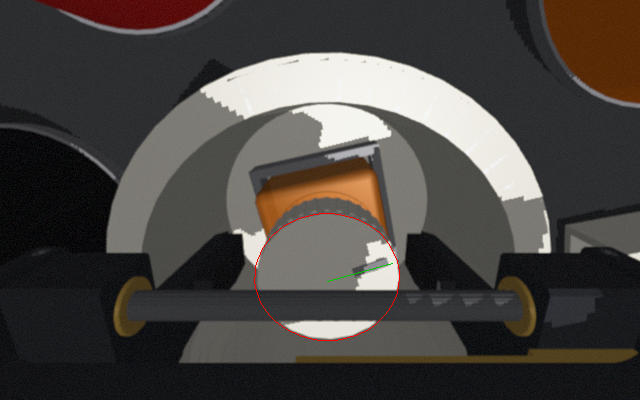

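Position matches: TCP z is 0.090 and the cap is centred between the fingers. Closing.

send_rows(series=[{"delta_pos": [0.05, 0, 0], "turn": 0, "jaw": 0.3}, {"delta_pos": [0.05, 0, 0], "turn": 0, "jaw": 0.5}, {"delta_pos": [0.05, 0, 0], "turn": 0, "jaw": 0.6}, {"delta_pos": [0.05, 0, 0], "turn": 0, "jaw": 0.6}, {"delta_pos": [0.05, 0, 0], "turn": 0, "jaw": 0.6}, {"delta_pos": [0.05, 0, 0], "turn": 0, "jaw": 0.6}], force=20)

```text
clock: 11.63
tool_pos: [0.5466, 0.1642, 0.091]
eef_rot: [0.992, -0.124, 0.001, -0.0]
contact_force: [1.5, 0.3, -0.4]
opening: 0.725
```

send_rows(series=[{"delta_pos": [0, 0, 0], "turn": 0, "jaw": 0.6}, {"delta_pos": [0, 0, 0], "turn": 0, "jaw": 0.6}, {"delta_pos": [0, 0, 0], "turn": 0, "jaw": 0.6}], force=50)

```text
clock: 11.88
tool_pos: [0.5466, 0.1642, 0.0909]
eef_rot: [0.992, -0.124, 0.001, -0.0]
contact_force: [2.2, -0.2, 1.9]
opening: 0.721
```

```bash
python3 - <<'E'
from h import *
s,p,T=st(); print(s["clock"],p,np.degrees(np.arctan2(T[1,0],T[0,0])),s["contact_force"],s["moment"],s["opening"]*88)
E
```

```text
11.8833 [0.54662869 0.1641969  0.09094666] -14.286462072036851 [ 2.15250072 -0.20193507  1.93093165] [-0.1978424  -0.55797191  0.03447858] 63.486227343504154
```

send_rows(series=[{"delta_pos": [0, 0, 0], "turn": -4, "jaw": 0.6}, {"delta_pos": [0, 0, 0], "turn": -8, "jaw": 0.6}, {"delta_pos": [0, 0, 0], "turn": -12, "jaw": 0.6}, {"delta_pos": [0, 0, -0.05], "turn": -16, "jaw": 0.6}, {"delta_pos": [0, 0, -0.05], "turn": -20, "jaw": 0.6}, {"delta_pos": [0, 0, -0.05], "turn": -24, "jaw": 0.6}, {"delta_pos": [0, 0, -0.1], "turn": -27, "jaw": 0.6}, {"delta_pos": [0, 0, -0.1], "turn": -30, "jaw": 0.6}])

```text
clock: 12.55
tool_pos: [0.5454, 0.164, 0.0917]
eef_rot: [0.99, 0.138, -0.001, 0.0]
contact_force: [-0.1, -1.0, 2.8]
opening: 0.721
```

```bash
python3 - <<'E'
from cap import *
raw,P=overlay("w11.png",(.546,.1643),33,.11)
E
```

```text
12.55 [0.54541033 0.16402419 0.09170685] [-0.13  0.88 -0.43  1.84  0.64  0.56 -0.7 ] yaw 15.829275362076094 d [ 6.42536193e-02 -1.04503076e-02 -8.17454274e-05] [-0.1 -1.   2.8] [-0.15 -0.15 -0.19] 63.41465416970808
```

View pics/w11.png

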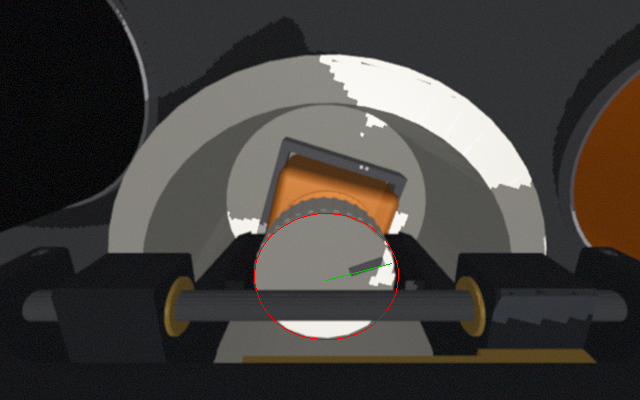

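The dash keeps its place relative to the gripper (365,267) while the jar stays put, so the cap is turning without slip.

send_rows(series=[{"delta_pos": [0, 0, 0], "turn": -4, "jaw": 0.6}, {"delta_pos": [0, 0, 0], "turn": -8, "jaw": 0.6}, {"delta_pos": [0, 0, -0.05], "turn": -12, "jaw": 0.6}, {"delta_pos": [0, 0, -0.05], "turn": -16, "jaw": 0.6}, {"delta_pos": [0, 0, -0.1], "turn": -20, "jaw": 0.6}, {"delta_pos": [0, 0, -0.1], "turn": -24, "jaw": 0.6}, {"delta_pos": [0, 0, -0.1], "turn": -27, "jaw": 0.6}, {"delta_pos": [0, 0, -0.1], "turn": -30, "jaw": 0.6}])

```text
clock: 13.27
tool_pos: [0.5455, 0.1638, 0.0928]
eef_rot: [0.921, 0.389, -0.001, 0.0]
contact_force: [-0.3, -1.4, 5.1]
opening: 0.719
```

send_rows(series=[{"delta_pos": [0, 0, 0], "turn": -3, "jaw": 0.6}, {"delta_pos": [0, 0, 0], "turn": -6, "jaw": 0.6}, {"delta_pos": [0, 0, 0], "turn": -9, "jaw": 0.6}, {"delta_pos": [0, 0, 0], "turn": -12, "jaw": 0.6}, {"delta_pos": [0, 0, 0], "turn": -15, "jaw": 0.6}, {"delta_pos": [0, 0, 0], "turn": -17, "jaw": 0.6}, {"delta_pos": [0, 0, 0], "turn": -17, "jaw": 0.6}])

```text
clock: 13.85
tool_pos: [0.5458, 0.1646, 0.093]
eef_rot: [0.854, 0.521, 0.0, -0.0]
contact_force: [-0.0, -0.0, 4.2]
opening: 0.717
```

```bash
python3 - <<'E'
from cap import *
raw,P=overlay("w12.png",(.546,.1643),80,.111)
E
```

```text
13.85 [0.54576717 0.16458443 0.09304244] [-0.01  0.92 -0.64  1.84  0.85  0.68 -0.06] yaw 62.744533946854894 d [-1.46221388e-02  3.37237386e-02 -1.37057597e-05] [-0.  -0.   4.2] [-0.02 -0.1   0.02] 63.070707268570466
```

View pics/w12.png

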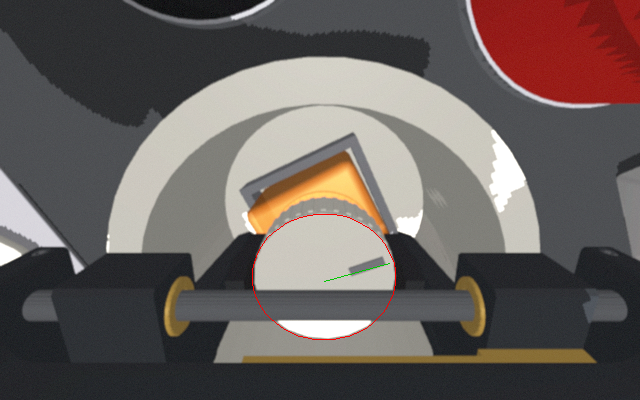

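The cap has turned about 77° in all, the torque is gone (0.02 N m) and the gripper keeps its hold. I'll raise it a little first.

send_rows(series=[{"delta_pos": [0, 0, -0.2], "turn": 0, "jaw": 0.6}, {"delta_pos": [0, 0, -0.4], "turn": 0, "jaw": 0.6}, {"delta_pos": [0, 0, -0.6], "turn": 0, "jaw": 0.6}, {"delta_pos": [0, 0, -0.6], "turn": 0, "jaw": 0.6}])

```text
clock: 14.23
tool_pos: [0.5459, 0.1641, 0.0988]
eef_rot: [0.854, 0.52, -0.0, 0.0]
contact_force: [0.3, -0.1, -0.5]
opening: 0.721
```

Free (only −0.5 N). Continuing up.

send_rows(series=[{"delta_pos": [0, 0, -0.4], "turn": 0, "jaw": 0.6}, {"delta_pos": [0, 0, -0.9], "turn": 0, "jaw": 0.6}, {"delta_pos": [0, 0, -1.5], "turn": 0, "jaw": 0.6}, {"delta_pos": [0, 0, -2.1], "turn": 0, "jaw": 0.6}, {"delta_pos": [0, 0, -2.7], "turn": 0, "jaw": 0.6}, {"delta_pos": [0, 0, -3.1], "turn": 0, "jaw": 0.6}, {"delta_pos": [0, 0, -3.1], "turn": 0, "jaw": 0.6}, {"delta_pos": [0, 0, -3.1], "turn": 0, "jaw": 0.6}])

```text
clock: 14.9
tool_pos: [0.5462, 0.1642, 0.13]
eef_rot: [0.854, 0.52, 0.0, 0.0]
contact_force: [-0.0, 0.6, -1.4]
opening: 0.717
```

send_rows(series=[{"delta_pos": [0, 0, 0], "turn": 0, "jaw": 0.6}, {"delta_pos": [0, 0, 0], "turn": 0, "jaw": 0.6}, {"delta_pos": [0, 0, 0], "turn": 0, "jaw": 0.6}, {"delta_pos": [0, 0, 0], "turn": 0, "jaw": 0.6}, {"delta_pos": [0, 0, 0], "turn": 0, "jaw": 0.6}, {"delta_pos": [0, 0, 0], "turn": 0, "jaw": 0.6}])

```text
clock: 15.4
tool_pos: [0.5459, 0.1642, 0.1296]
eef_rot: [0.854, 0.52, -0.0, 0.0]
contact_force: [0.1, 0.5, -0.7]
opening: 0.718
```

```bash
python3 - <<'E'
from cap import *
raw,P=overlay("w13.png",(.546,.1643),80,.149)
im=vision.snapshot("scene"); cv2.imwrite("pics/s13.png",cv2.resize(im[130:290,250:450],None,fx=3.5,fy=3.5,interpolation=cv2.INTER_CUBIC))
im=vision.snapshot("top"); cv2.imwrite("pics/t13.png",im)
E
```

```text
15.4 [0.54594656 0.16424456 0.12958107] [ 0.01  0.87 -0.69  1.82  0.79  0.75 -0.01] yaw 62.72874294135021 d [ 7.37647153e-03  2.20922251e-03 -1.46480505e-06] [ 0.1  0.5 -0.7] [ 0.08 -0.17 -0.02] 63.22289476797547
```

View pics/w13.png

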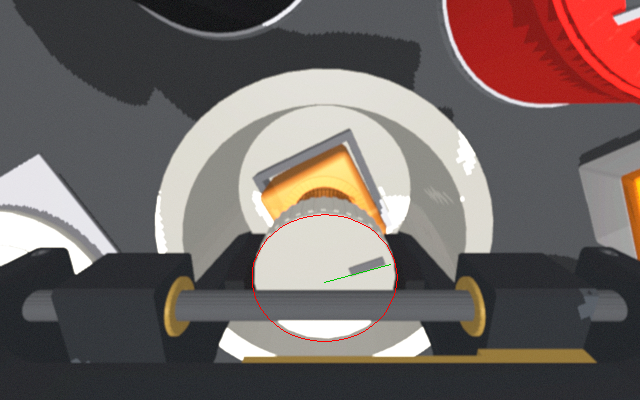

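View pics/s13.png

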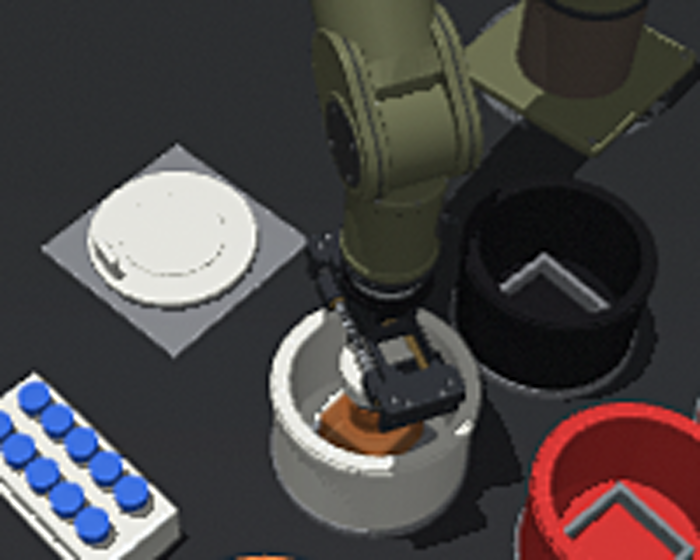

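View pics/t13.png

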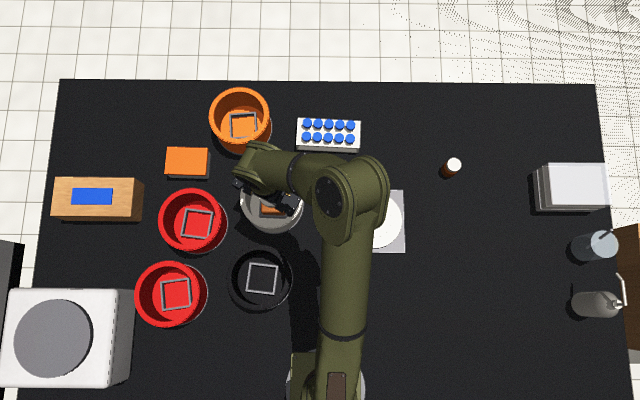

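Cap held level about 20 mm above the mouth. The jar sits in its nest and the wrist load is just the cap's weight. The lid is flat on the mat and the bystanders haven't moved. Handing in.

```bash
python3 - <<'E'
from h import *
print(order.finish_job()); s,p,T=st(); print(s["clock"],p,s["contact_force"],s["opening"]*88)
E
```

```text
the job is handed in; nothing more can be done
None
the job is handed in; nothing more can be done
```

The job is handed in at about 15.6 s of the 51 s allowed; no verdict was reported.

**Lid:** I gripped the lid by its tab with a light 5 N and tipped it. At a measured 8° the outline model put the far edge at rim height. I tipped it a few millimetres further, then squeezed it level and laid it on the mat. The last pictures show it flat, let go and near the mat's centre.

**Cap:** I gripped it at 50 N and turned it about 77° anticlockwise. The dash on top kept its place in the gripper, so it did not slip. The turning torque then fell to about 0.02 N m, and I raised the cap about 37 mm.

**Last checks:**
- **Cap:** it is held at an opening of 63 mm, on the jar's axis and level in the picture. Its lower edge is about 20 mm above the mouth, worked out from the arm's height rather than seen directly.
- **Jar:** the wrist force was about −0.7 N, against roughly 5.4 N if the jar were hanging from it. The jar is still in its nest.
- **Bystanders:** the tube rack, tip box and small jar look unmoved in the top view.

No check failed or disagreed in a way that mattered. The arm wobbled by a few millimetres after fast moves, so I let it settle before gripping the cap. Some network reports were wrong, for example a "cap" in the wrist view and a "lid" on the empty mat, and I discarded them after checking the pictures.

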